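Mount the inspection camera on its ball post and lock the coupler

ROBOT

A 6-joint arm with a two-finger parallel gripper is mounted at the origin on the work surface. World frame = base frame: x ahead of the robot, y to its left, z up, the work surface at z = 0. Lengths are in m, angles in rad, forces in N, time in s.
With the tool pointing down it reaches from about 0.375 to 0.9 m from the base axis. Payload 3.1 kg.
Tool frame: the origin (TCP) lies at the very end of the fingers, on their centre line; the grasp point (between the pads) lies 19 mm behind it; z points along the fingers, y is the line along which they close (so a half turn about z gives the same grasp; the last joint's range is limited). The gripper opens to 85 mm and grips with 20 to 120 N. Pads are 22 mm wide; open, the fingers measure 114 mm over their backs; the gripper's body (76 mm by 85 mm) begins 54 mm behind the grasp point. The pads swing forward as they close: fully open they stand 13 mm farther back than shut.
Start: joints at [1.065, 0.527, 1.433, -0, 1.181, -0.178], TCP at [0.201, 0.592, 0.197] pointing down, gripper open.
Joint ranges: [-3.08, 3.08], [-0.75, 2.2], [0.22, 2.44], [-1.43, 4.57], [0, 2.65], [-2.85, 2.85]. Speed limits (rad/s): [2.79, 2.79, 3.14, 3.14, 3.14, 3.14].

INTERFACE

Orientations are given as a unit quaternion [x, y, z, w].
In Python, from station import sense, snapshot, camera_params, sign_off gives the robot as it stands.
- The arm moves only by the shell command python3 -m handwheel 'ROWS' [OPENING] [FORCE]. ROWS is JSON, a list that holds one entry, the list of rows, each a list of 4 numbers: the shift along the tool's x, y, z in units of 25 mm (1.0 is 25 mm), then the turn about the tool's z in units of 6 degrees (1.0 is 6 degrees). A call has 1 to 20 rows; each row shifts and turns the commanded pose from where the row before left it, along the tool's axes as they then stand; what a row does not reach is not made up. A row lasts 1/8 s, in which the tool goes at most 62.5 mm and 10.7 degrees, less where a joint would pass 70% of its speed; a pose out of reach is approached as far as the arm can. A call is refused whole if a number of a shift passes 1 or a number of a turn 1, either way. A call with a gripper value outside its range is refused whole. OPENING is the finger opening in mm, from 0 to 85.4, set as the call begins (- or left out, the last holds). The fingers move at their own pace and stop on an object; FORCE is the grip in N (left out, the last holds). Time passes only in rows, so rows that do not move let the fingers close. It gives the time, the measured TCP pose, the force, the opening and the grip force at its end, in the units of the state.
- sense(): the state, without advancing time (a new reading comes with each control period).
- snapshot(name): name is "scene" or "side" or "wrist"; returns (picture, depth): 420x560x3 uint8, red, green, blue; 420x560 float32, m along the optical axis (not along the pixel's ray), 0 where there is no reading.
- camera_params(name): a dict with "mtx" (3x3 intrinsics, pixels), "D" ([k1, k2, p1, p2, k3] as OpenCV has them; the pictures are not rectified), "extrinsics" (4x4, takes a point from camera to world coordinates); the wrist camera has in their place "hand_eye" (4x4, takes a point from camera to tool coordinates, whose origin is the TCP and whose axes are the flange's). Camera axes: x right, y up, looking along -z (the intrinsics and any distortion apply to the point x, -y, -z); pixel columns grow to the right and rows downward; lengths in m; the calibration is good to about 2 mm. A picture is of the moment at which its call begins: read the wrist's pose just before it. camera_params takes no time and is no camera call.
- sign_off(): hands the job in; it is judged then, once.
The state is a dict: "t": time; "q": joint angles; "qd": joint speeds; "tau": joint torques, N m; "tcp_pos": TCP position; "tool_rot": TCP orientation; "force": force on the tool from outside, world axes, zero at the start; "ft_torque": the same for the moment, N m; "finger_gap": opening from 0.0 (shut) to 1.0 (fully open); "gripper_force": force on a finger pad.
Only numpy, scipy, OpenCV 4.12 (cv2) and the standard library are available. Lean on these libraries where they do the work, as an engineer would, in place of code of your own. Each camera call takes 0.05 s, during which the arm holds its last target. There are 200 camera calls.

TASK

Mount the inspection camera on the ball post of its stand: raise the coupler's red-knobbed handle well up, lower the coupler gently over the ball until it sits fully home and flat on the flange with the lens looking straight at the bottle in the nest, then press the handle all the way down to lock it. Do not drop or tip the camera, keep the gripper off the lens, and leave the bottle and the other things on the table where they are.

Things in the scene. Friction and masses are not known exactly. Their poses are not given: they have to be found in the camera images.
- camera: Loose vision camera (0.75 to 0.97 kg) standing upright and stable on its aluminium ball coupler. Origin: centre of the coupler's flat underside = centre of the socket's mouth; +x the way the lens looks, handle to -x, +z up. Coupler: octagon 60 mm across, z 0 to 52 mm, from x = -46 (cheeks) to 46 mm (toe); socket open below, mouth 34 mm wide for 5 mm, then 28 mm, 40 mm deep.
- housing (a point): Centre of the dark camera housing, 91 mm above the camera's origin: 60 (x) by 48 (y) by 66 mm, so its top is 124 mm above the coupler's underside. Hold it by its plain sides, 48 mm apart in y. Axes as the camera's.
- lens: The camera's lens with white ring light (50 mm diameter, 8 mm thick, against the housing's front; lens barrel 36 mm diameter), fixed to the housing. Origin: centre of the front glass, at x = 62, z = 92 mm of the camera's frame; +x is the way it looks. Not to be touched by the gripper.
- handle (a joint): Angle of the coupler's handle (rad): 0 = fully down (level, locked), 1.1 = fully up; rising, the knob also moves towards the camera. Friction holds it where it is left; about 1 N at the knob moves it. It slides a steel fork under the ball: below about 0.65 rad the fork bars the socket, so the ball cannot enter or leave, and over the ball it goes down only once the coupler is home.
- knob (a point): Centre of the red ball knob, 24 mm diameter, on the handle's end, 85 mm from its pivot (axis along y at x = -26, z = 39 mm of the camera's frame). At handle angle t the knob is at x = -26 - 85 cos t, y = 0, z = 39 + 85 sin t mm in the camera's frame. Can be pinched from above, fingers either side in y; the bar is 9 mm thick.
- stand: Fixed inspection stand: aluminium plate 300 (x) by 110 (y) by 12 mm. Origin: centre of its underside on the table; +x runs from the ball post (at x = -80 mm) to the bottle's nest (at x = +80 mm). A white light panel 96 mm wide, 114 mm tall stands at x = 132 to 144 mm.
- flange (a point): Centre of the top face of the square flange (62 mm wide) under the ball, 34 mm above the table, on the ball post's axis; axes as the stand's (+x towards the bottle). The coupler's underside comes to rest on it: fully home, the camera's origin is at this point.
- ball (a point): Centre of the steel ball, 25 mm diameter, 24 mm above the flange, on a 10 mm neck. Its top is 70.5 mm above the table.
- sample: Square scent bottle 36 by 36 mm, 98 mm tall with its crimped pump, loose in the black nest (46 mm square, 14 mm high) on the stand. Origin: centre of its underside, 15.5 mm above the table; the thing the camera is to look at.
- spare_amber: Bystander: loose amber scent bottle, 36 mm square, 98 mm tall. Origin: centre of its underside.
- spare_green: Bystander: loose green scent bottle, 36 mm square, 98 mm tall. Origin: centre of its underside.
- air_can: Bystander: loose blue can, 52 mm diameter, 150 mm tall. Origin: centre of its underside.
- lens_cap: Bystander: loose black disc, 42 mm diameter, 9 mm thick. Origin: centre of its underside.
- driver: Bystander: loose screwdriver lying along its x axis, about 200 mm long. Origin: on the table below its middle.
- caliper: Bystander: loose digital caliper lying flat, 200 mm long along its x axis. Origin: on the table below the middle of its beam.
There are look-alikes about, which are no part of the job. What is shaped like the camera but purple is not meant. Leave any pink look-alike of the sample alone.

How it is judged:
On the way, in this order (a step that is already met when the one before it is completed fails the run):
1. the handle is raised (above 0.7 rad) while the camera still stands off the ball (value of joint handle above 0.7 rad and horizontal distance between camera and flange above 0.05 m), for 0.2 s.
2. the coupler sits home on the flange over the ball (3 mm) with the handle still up (above 0.5 rad) (horizontal distance between camera and flange below 0.004 m and z of camera in the frame of flange between -0.003 and 0.003 m and angle between camera's own z axis and vertical below 0.06 rad and value of joint handle above 0.5 rad), for 0.2 s.
At the end, for the whole second after the job is handed in: Camera upright on the flange (4 mm sideways, 3 mm height, 0.06 rad tilt) and at rest, lens within 12 mm (about 11 degrees) of the line from ball to bottle and on the bottle's side, handle down (below 0.1 rad), bottle upright in its nest (horizontal distance between camera and flange below 0.004 m and z of camera in the frame of flange between -0.003 and 0.003 m and angle between camera's own z axis and vertical below 0.06 rad and x of lens in the frame of flange above 0.04 m and y of lens in the frame of flange between -0.012 and 0.012 m and value of joint handle below 0.1 rad and linear speed of camera below 0.02 m/s and horizontal distance between sample and stand above 0.07 m and z of sample in the frame of stand below 0.022 m and angle between sample's own z axis and vertical below 0.15 rad); the robot touches nothing.
It fails at once if the gripper presses on the lens or its ring light (over 2 N) (contact force between the fingers and lens above 2 N).
It fails at once if the camera is tipped by more than 0.5 rad (angle between camera's own z axis and vertical above 0.5 rad).
It fails at once if the camera is dropped or slammed onto the ball post (faster than 0.4 m/s within 30 mm of its seat) (horizontal distance between camera and flange below 0.02 m and z of camera in the frame of flange below 0.03 m and linear speed of camera above 0.4 m/s).
It fails at once if the bottle in the nest is disturbed (moved over 15 mm or tilted over 0.3 rad) (distance of sample from where it was at the start of the episode above 0.015 m or angle between sample's own z axis and vertical above 0.3 rad).
It fails at once if another thing on the table is moved by more than 30 mm (distance of any of spare_amber, spare_green, air_can, lens_cap, driver, caliper from where it was at the start of the episode above 0.03 m).
It also fails if it takes over 67 s, if anything falls off the work surface, if the arm or the gripper's body presses on something with over 40 N, if the wrist force passes 120 N, or if a joint passes its speed limit or range.

## Working session

There is one attempt and no reset: what is moved stays moved. The work goes in short steps, Python scripts to look and compute and a shell command to move; the robot and the scene stay as the last step left them, time stands still between calls to the robot, and variables do not carry over. Pictures are saved under pics/ and viewed, at most 10 in all, crops included, and the job is handed in when it is done.

```bash
ls; mkdir -p pics
python3 - <<'E'
from station import *
import cv2,numpy as np
s=sense();print(s['t'],s['tcp_pos'],s['tool_rot'],s['finger_gap'])
for n in("scene","side","wrist"):
    p,d=snapshot(n);np.savez(f'{n}0.npz',p=p,d=d);cv2.imwrite(f'pics/{n}0.png',p[...,::-1])
    c=camera_params(n);print(n,{k:np.round(v,3).tolist() for k,v in c.items()}, (d>0).mean())
E
```

```text
pics
0.0 [0.20080287 0.59102776 0.19594365] [ 1.63153618e-01  9.86600086e-01 -1.02178066e-03 -3.50788411e-04] 0.9975226009870215
scene {'mtx': [[420.789, 0.0, 281.352], [0.0, 420.789, 214.579], [0.0, 0.0, 1.0]], 'D': [0.026, 0.0, 0.0, 0.0, 0.0], 'extrinsics': [[0.488, -0.546, 0.681, 1.285], [0.873, 0.285, -0.397, -0.381], [0.023, 0.788, 0.615, 0.743], [0.0, 0.0, 0.0, 1.0]]} 0.9959906462585034
side {'mtx': [[383.997, 0.0, 284.464], [0.0, 383.997, 212.991], [0.0, 0.0, 1.0]], 'D': [-0.053, 0.0, 0.0, 0.0, 0.0], 'extrinsics': [[0.95, 0.139, -0.281, 0.264], [-0.313, 0.48, -0.82, -0.746], [0.021, 0.866, 0.499, 0.535], [0.0, 0.0, 0.0, 1.0]]} 0.9957227891156463
wrist {'mtx': [[369.298, 0.0, 277.979], [0.0, 369.298, 210.604], [0.0, 0.0, 1.0]], 'D': [-0.045, 0.0, 0.0, 0.0, 0.0], 'hand_eye': [[0.0, 0.95, 0.313, 0.08], [1.0, -0.001, 0.0, 0.0], [0.0, 0.313, -0.95, -0.177], [0.0, 0.0, 0.0, 1.0]]} 0.9960034013605442
```

View pics/scene0.png

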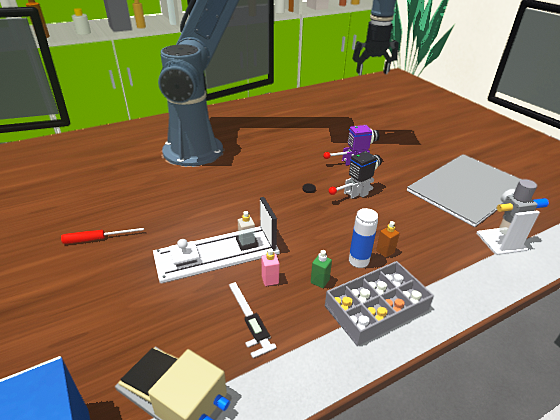

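View pics/side0.png

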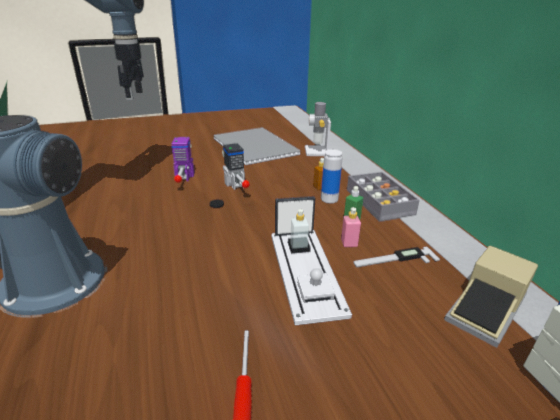

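In the scene view the dark camera is at (362,172) with its red knob at (332,190). In the side view it is at (234,157), knob (246,184). The look-alike is purple, at (360,138) in the scene and (182,150) in the side view, and it is not the target. The stand's ball is at scene (183,243) / side (316,273) and the nest at scene (247,240). The sample is the pale bottle in the nest. The pink bottle at (270,268) is a decoy.

```bash
cat > h.py <<'E'
from station import *
import cv2,numpy as np
from scipy.spatial.transform import Rotation as R
def ext(n,s=None):
    c=camera_params(n)
    if n!='wrist': return c['extrinsics']
    T=np.eye(4);T[:3,:3]=R.from_quat(s['tool_rot']).as_matrix();T[:3,3]=s['tcp_pos']
    return T@np.array(c['hand_eye'])
def rays(n,uv,E):
    c=camera_params(n);uv=np.asarray(uv,float).reshape(-1,1,2)
    p=cv2.undistortPoints(uv,np.array(c['mtx']),np.array(c['D'])).reshape(-1,2)
    return np.c_[p[:,0],-p[:,1],-np.ones(len(p))]
def cloud(n,d,E):
    v,u=np.mgrid[:420,:560]
    r=rays(n,np.c_[u.ravel(),v.ravel()],E)*d.reshape(-1,1)
    return (r@E[:3,:3].T+E[:3,3]).reshape(420,560,3)
def plane(n,uv,z,E):
    r=rays(n,uv,E)@E[:3,:3].T
    return E[:3,3]+r*((z-E[2,3])/r[:,2])[:,None]
def tri(n1,uv1,E1,n2,uv2,E2):
    A=[];b=[]
    for n,uv,E in((n1,uv1,E1),(n2,uv2,E2)):
        r=(rays(n,uv,E)@E[:3,:3].T)[0];r/=np.linalg.norm(r);P=np.eye(3)-np.outer(r,r);A.append(P);b.append(P@E[:3,3])
    x,res,*_=np.linalg.lstsq(np.vstack(A),np.hstack(b),rcond=None);return x,res
def blobs(p,lo,hi,amin=15):
    h=cv2.cvtColor(p,cv2.COLOR_RGB2HSV);m=cv2.inRange(h,lo,hi)
    k,_,st,c=cv2.connectedComponentsWithStats(m);return [(c[i].round(1),st[i,4]) for i in range(1,k) if st[i,4]>=amin]
E
python3 - <<'E'
from h import *
C={}
for n in('scene','side'):
    z=np.load(n+'0.npz');W=cloud(n,z['d'],ext(n));C[n]=(z['p'],W)
    np.set_printoptions(precision=4,suppress=True)
    pts={'scene':[(183,243),(332,190),(362,165),(325,156),(247,240),(246,222),(308,188),(364,235),(390,240),(321,270),(270,268),(110,236)],'side':[(316,273),(246,184),(234,157),(178,179),(299,243),(300,222),(217,204),(332,175),(320,175),(354,205),(351,230),(243,385)]}[n]
    for u,v in pts: print(n,(u,v),W[v,u],z['p'][v,u])
# merged top view, 1px=1.5mm, x 0.2..0.95 -> , y -0.45..0.45
    for c,nm in ((blobs(z['p'],(0,150,90),(8,255,255)),'red'),): print(n,nm,c)
P=np.vstack([C[n][1].reshape(-1,3) for n in C]);K=np.vstack([C[n][0].reshape(-1,3) for n in C])
o=np.argsort(P[:,2]);P,K=P[o],K[o];ok=(P[:,2]<.3);P,K=P[ok],K[ok]
im=np.zeros((560,760,3),np.uint8);c=((P[:,:2]-[0.2,-0.45])/.0012)
r=560-1-(c[:,0]).astype(int);q=760-1-c[:,1].astype(int);g=(r>=0)&(r<560)&(q>=0)&(q<760)
im[r[g],q[g]]=K[g];cv2.imwrite('pics/top.png',im[...,::-1])
E
```

```text
scene (183, 243) [ 0.5279 -0.2071  0.0699] [241 242 243]
scene (332, 190) [0.4899 0.2494 0.0542] [255  46  32]
scene (362, 165) [0.4958 0.3425 0.1154] [40 46 60]
scene (325, 156) [ 1.2852 -0.3811  0.743 ] [230  29  22]
scene (247, 240) [ 0.557  -0.0545  0.0393] [115 123 123]
scene (246, 222) [ 0.5469 -0.0509  0.0889] [240 250 255]
scene (308, 188) [0.3946 0.2306 0.0091] [48 42 41]
scene (364, 235) [0.739  0.1607 0.1086] [214 207 192]
scene (390, 240) [0.7421 0.2476 0.0599] [113  62  28]
scene (321, 270) [0.7447 0.0427 0.055 ] [ 62 112  62]
scene (270, 268) [ 0.6873 -0.0584  0.0581] [199 108 128]
scene (110, 236) [ 0.3349 -0.349   0.0012] [76 45 26]
scene red [(array([326.3, 154.9]), np.int32(43)), (array([332.2, 190.2]), np.int32(59)), (array([ 81.9, 236.2]), np.int32(438))]
side (316, 273) [ 0.5133 -0.2146  0.0675] [230 232 235]
side (246, 184) [0.4828 0.2436 0.0495] [213  36  22]
side (234, 157) [0.4677 0.331  0.1014] [102 103 106]
side (178, 179) [0.2972 0.3508 0.0412] [202  29   8]
side (299, 243) [ 0.5345 -0.065   0.0351] [125 137 138]
side (300, 222) [ 0.5374 -0.0577  0.0869] [218 229 228]
side (217, 204) [0.3918 0.2215 0.0087] [41 45 47]
side (332, 175) [0.7101 0.1504 0.0912] [ 29  96 177]
side (320, 175) [0.7122 0.2362 0.0535] [131  79  18]
side (354, 205) [0.7224 0.031  0.0558] [ 61 112  69]
side (351, 230) [ 0.6647 -0.0676  0.0487] [201 123 149]
side (243, 385) [ 0.3293 -0.3825  0.0248] [215  29   0]
side red [(array([177.6, 179. ]), np.int32(49)), (array([245.6, 183.9]), np.int32(55)), (array([242.6, 398.3]), np.int32(774))]
```

View pics/top.png

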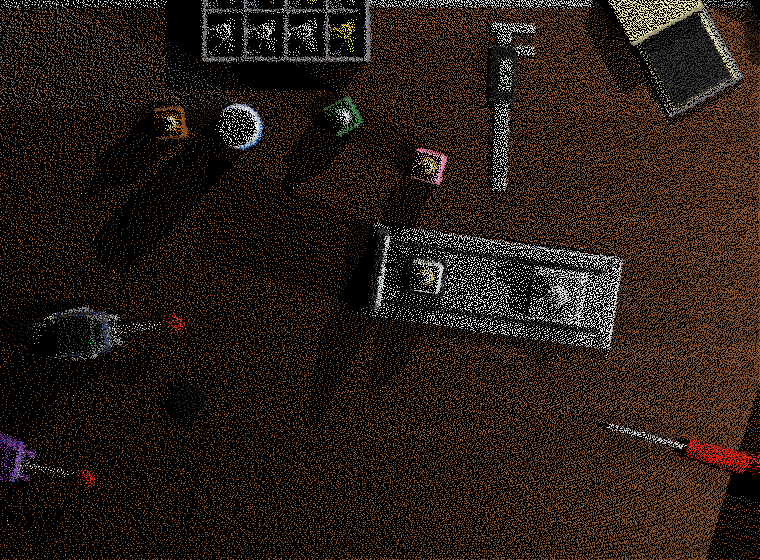

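The top view shows the dark camera at (83,333) with its knob at (177,322), which gives a yaw of about 97°. The stand's ball is at (560,290) and the bottle at (428,276), so the stand's yaw is about 84°. The purple twin is at (10,460), well clear. Next I move above the camera for a wrist view.

```bash
python3 -m handwheel '[[[-1,-0.55,0,0],[-1,-0.55,0,0],[-1,-0.55,0,0],[-1,-0.55,0,0],[-1,-0.55,0,0],[-1,-0.55,0,0],[-1,-0.55,0,0],[-1,-0.55,0,0],[-1,-0.55,0,0],[-1,-0.55,0,0],[-1,-0.55,0,0],[-1,-0.55,0,0],[-1,-0.55,0,0],[-1,-0.55,0,0],[-0.7,-0.4,0,0]]]' 85
python3 -m handwheel '[[[0,0,0,1],[0,0,0,1],[0,0,0,1],[0,0,0,1],[0,0,0,1],[0,0,0,1],[0,0,0,1],[0,0,0,1],[0,0,0,1],[0,0,0,1],[0,0,0,0.7],[0,0,0,0],[0,0,0,0]]]'
cat > look.py <<'E'
import sys;from h import *
np.set_printoptions(precision=4,suppress=True)
s=sense();p,d=snapshot('wrist');E=ext('wrist',s);k=sys.argv[1]
np.savez(k+'.npz',p=p,d=d,E=E);cv2.imwrite(f'pics/{k}.png',p[...,::-1])
print(s['t'],s['tcp_pos'],R.from_quat(s['tool_rot']).as_matrix()[:,:2].T,s['force'])
W=cloud('wrist',d,E)
for c,a in blobs(p,(0,150,90),(8,255,255)):print('red',c,a,W[int(c[1]),int(c[0])])
E
python3 look.py w1
```

```text
t: 2.02
tcp_pos: [0.4846, 0.2807, 0.1967]
tool_rot: [0.164, 0.987, -0.0, -0.0]
force: [0.1, 0.1, 0.4]
finger_gap: 0.994
gripper_force: 0.0
t: 3.65
tcp_pos: [0.4838, 0.2817, 0.1968]
tool_rot: [0.662, 0.749, -0.0, -0.0]
force: [0.1, -0.3, -0.4]
finger_gap: 0.997
gripper_force: 0.0
3.65 [0.4838 0.2817 0.1968] [[-0.1234  0.9924  0.    ]
 [ 0.9924  0.1234 -0.0002]] [ 0.1003 -0.3112 -0.3818]
red [74.9 64.8] 711 [0.3035 0.362  0.0507]
red [274.6 209.3] 514 [0.4836 0.2588 0.0565]
```

View pics/w1.png

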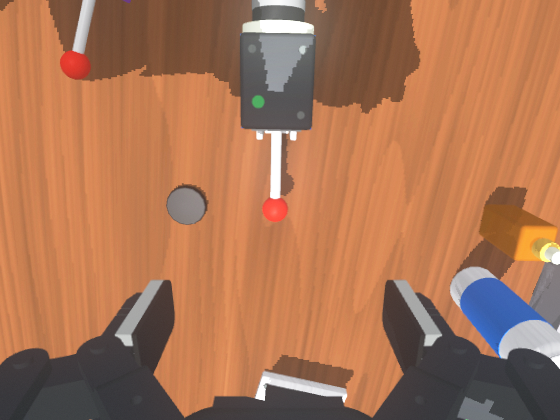

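The wrist view shows the dark camera: housing top around (277,80), lens ring at (278,25), knob at (275,209). The purple unit's knob is at (75,65). This confirms the choice. Now I fit the housing top and the knob centre.

```bash
cat > fit.py <<'E'
import sys;from h import *
np.set_printoptions(precision=4,suppress=True)
z=np.load(sys.argv[1]+'.npz');p,d,E=z['p'],z['d'],z['E'];W=cloud('wrist',d,E);s=sense()
Rt=R.from_quat(s['tool_rot']).as_matrix();t=s['tcp_pos']
base=float(sys.argv[2]) if len(sys.argv)>2 else 0
h=cv2.cvtColor(p,cv2.COLOR_RGB2HSV);m=(abs(W[...,2]-.124-base)<.006)&(cv2.inRange(h,(125,80,30),(160,255,255))==0)
m[300:]=0
k,l,st,c=cv2.connectedComponentsWithStats(m.astype(np.uint8));i=1+np.argmax(st[1:,4])
print('top comp',c[i],st[i],'z',np.median(W[l==i][:,2]))
q=W[l==i][:,:2].astype(np.float32);r=cv2.minAreaRect((q*1000));B=cv2.boxPoints(r)/1000
print('rect c mm',r, 'tool',(Rt.T@np.r_[np.array(r[0])/1000-t[:2],0])*1000)
for j in range(4):
    e=B[(j+1)%4]-B[j];print('edge',np.linalg.norm(e)*1000,np.degrees(np.arctan2(e[1],e[0])))
mk=cv2.inRange(h,(0,150,90),(8,255,255))
k,l,st,c=cv2.connectedComponentsWithStats(mk);i=min(range(1,k),key=lambda i:abs(c[i]-[277,210]).sum() if st[i,4]>150 else 1e9)
q=W[l==i];q=q[np.abs(q[:,2])<.3]
A=np.c_[2*q,np.ones(len(q))];x=np.linalg.lstsq(A,(q**2).sum(1),rcond=None)[0]
print('knob centre',x[:3],'R',np.sqrt(x[3]+x[:3]@x[:3]),'tool mm',Rt.T@(x[:3]-t)*1000)
ray=(rays('wrist',[c[i]],E)@E[:3,:3].T)[0];ray/=np.linalg.norm(ray)
kk=np.median(q[np.linalg.norm(q-np.median(q,0),axis=1)<.004],0)+ray*.0115;print('knob alt',kk,'tool',Rt.T@(kk-t)*1000)
E
python3 fit.py w1
```

```text
top comp [276.6222  79.9026] [ 240   32   76   98 7033] z 0.12393959836606694
rect c mm ((472.9537048339844, 366.1636657714844), (47.7723503112793, 60.43995666503906), 5.598207473754883) tool [85.1589 -0.3365 -0.0003]
edge 60.439934 -84.4018
edge 47.77236 5.5982075
edge 60.439934 95.59818
edge 47.77236 -174.40178
knob centre [0.4851 0.2499 0.0256] R 0.030116711793166 tool mm [-31.7346  -2.5526 171.215 ]
knob alt [0.4848 0.2545 0.0454] tool [-27.1426  -2.2961 151.3993]
```

```bash
python3 -m handwheel '[[[0,0,0,0.25],[-0.55,-0.09,0.8,0],[-0.5,0,1,0],[0,0,1,0],[0,0,1,0],[0,0,1,0],[0,0,1,0],[0,0,0.6,0],[0,0,0.4,0],[0,0,0,0],[0,0,0,0]]]' 50 20; python3 -m handwheel '[[[0,0,0,0],[0,0,0,0],[0,0,0,0],[0,0,0,0],[0,0,0,0],[0,0,0,0]]]' 0 20
```

```text
t: 5.08
tcp_pos: [0.4848, 0.2555, 0.0276]
tool_rot: [0.672, 0.74, 0.001, 0.0]
force: [0.5, -0.3, -0.7]
finger_gap: 0.588
gripper_force: 0.0
t: 5.82
tcp_pos: [0.4842, 0.2553, 0.0269]
tool_rot: [0.672, 0.74, -0.0, -0.0]
force: [0.0, 0.4, 0.2]
finger_gap: -0.005
gripper_force: 0.0
```

```bash
python3 look.py w2; python3 fit.py w2
```

```text
5.825 [0.4842 0.2553 0.0269] [[-0.0961  0.9954 -0.    ]
 [ 0.9954  0.0961 -0.    ]] [0.0028 0.3796 0.1847]
red [277.  258.6] 1014 [0.4836 0.2635 0.0532]
top comp [273.0272  42.2512] [  155     0   237    88 19817] z 0.12392372730396546
rect c mm ((475.29095458984375, 344.1858825683594), (48.668914794921875, 16.9697322845459), 5.249785423278809) tool [89.3054 -0.2976 -0.0004]
edge 16.969753 -84.7503
edge 48.668957 5.2498035
edge 16.969753 95.249695
edge 48.668957 -174.75018
knob centre [0.4851 0.2449 0.0268] R 0.030944207757624596 tool mm [-10.4229  -0.1168   0.0885]
knob alt [0.4836 0.2594 0.0424] tool [  4.139   -0.1446 -15.4836]
```

View pics/w2.png

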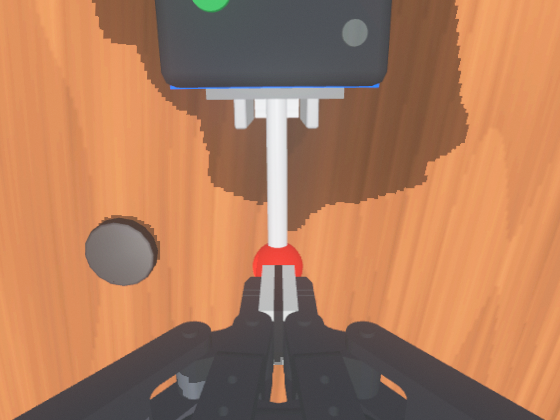

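Run:
```python
from h import *
np.set_printoptions(precision=4,suppress=True)
z=np.load('w2.npz');W=cloud('wrist',z['d'],z['E']);s=sense();Rt=R.from_quat(s['tool_rot']).as_matrix()
for v in list(range(225,340,6)):print(v,z['p'][v,277],z['d'][v,277],Rt.T@(W[v,277]-s['tcp_pos'])*1000,'|',z['p'][v,268],Rt.T@(W[v,268]-s['tcp_pos'])*1000)
print(Rt.T@(W[260,[250,255,262,290,298,303]]-s['tcp_pos']).T*1000)
```

```text
225 [238 237 238] 0.16653867 [ 22.0326   0.2239 -20.9119] | [211 199 195] [ 21.0875  -3.908  -18.3881]
231 [238 237 238] 0.1676298 [ 19.0633   0.2223 -20.7419] | [212 192 184] [ 18.3413  -3.9168 -18.9072]
237 [238 237 238] 0.16685432 [ 16.7708   0.2258 -22.3143] | [213 190 182] [ 15.8916  -3.9038 -20.1812]
243 [238 237 238] 0.16959324 [ 13.1081   0.2199 -20.6378] | [206 174 175] [ 12.681   -3.9437 -19.651 ]
249 [236  72  60] 0.16921018 [ 10.6458   0.2223 -21.853 ] | [231  70  59] [ 10.8803  -3.8881 -22.3817]
255 [243  73  62] 0.16659845 [  9.1466   0.2305 -25.0972] | [239  70  59] [  9.0106  -3.8408 -24.8135]
261 [247  75  64] 0.16487554 [  7.3331   0.2363 -27.5092] | [244  72  59] [  6.7856  -3.8186 -26.3942]
267 [94 73 70] 0.15166838 [ 10.8346   0.272  -40.2612] | [195 192 191] [ 11.0556  -3.4151 -40.7018]
273 [92 71 69] 0.14566712 [ 11.3294   0.2888 -46.4171] | [194 191 190] [ 11.0564  -3.2813 -45.906 ]
279 [89 70 68] 0.14187214 [ 10.929    0.2997 -50.545 ] | [193 191 190] [ 10.8809  -3.1658 -50.4629]
285 [89 72 72] 0.13722079 [ 11.0766   0.3128 -55.394 ] | [193 192 190] [ 11.1424
[... 380 characters left out ...]
 189 189] [ 10.6808  -2.6504 -70.6411]
315 [87 78 79] 0.122746356 [  8.8365   0.3548 -71.3732] | [113 109 111] [ 12.0096  -2.5004 -76.0667]
321 [83 77 78] 0.12321754 [  6.6387   0.3545 -71.6017] | [77 71 74] [ 12.0375  -2.4168 -79.3297]
327 [81 77 78] 0.123142086 [  4.759    0.3556 -72.3009] | [77 72 74] [ 11.9082  -2.3444 -82.2122]
333 [80 77 78] 0.12473985 [  1.8258   0.3525 -71.5855] | [75 71 75] [ 11.4396  -2.2901 -84.5022]
339 [79 77 78] 0.12488537 [ -0.2236   0.353  -72.1079] | [72 68 71] [ 11.7548  -2.2056 -87.7135]
[[-18.6031   4.873    6.6512   7.2749   5.4714 -18.9877]
 [-16.3676 -10.0024  -6.5751   6.0809   9.9027  15.9786]
 [ 26.9522 -21.4409 -25.0988 -26.368  -22.649   27.7873]]
```

Run:
```python
from h import *
np.set_printoptions(precision=1,suppress=True)
z=np.load('w1.npz');E=z['E'];c=np.array(camera_params('wrist')['hand_eye'])
L=cloud('wrist',z['d'],c)*1000
m=(L[...,2]<5)&(L[...,2]>-200)&(z['d']>0)
q=L[m&(L[...,0]<60)&(L[...,2]<-10)&(np.arange(420)[:,None]>230)];o=np.argsort(-q[:,2])[:5];print(len(q),q[o])
for u,v in((155,284),(165,300),(400,284),(390,300),(410,290)):print(u,v,z['d'][v,u],L[v,u])
p,d=snapshot('side');np.savez('side2.npz',p=p,d=d)
# crop around tool
E=np.array(ext('side'));s=sense();K=np.array(camera_params('side')['mtx'])
x=E[:3,:3].T@(np.array(s['tcp_pos'])-E[:3,3]);u=K[0,0]*x[0]/-x[2]+K[0,2];v=K[1,1]*-x[1]/-x[2]+K[1,2];print(u,v)
u,v=int(u),int(v);cv2.imwrite('pics/side2.png',cv2.resize(p[max(v-70,0):v+30,u-60:u+60],None,fx=6,fy=6)[...,::-1])
```

```text
33857 [[ -4.3 -42.4 -46.6]
 [  0.9 -42.3 -46.6]
 [ -7.3  43.5 -47. ]
 [ -6.8 -42.1 -47.1]
 [  4.1  43.5 -47.3]]
155 284 0.13851309 [ 10.6 -45.8 -54.2]
165 300 0.13877094 [  4.8 -42.1 -55.8]
400 284 0.13856453 [ 10.7  46.7 -54.1]
390 300 0.1392154 [  4.6  43.2 -55.4]
410 290 0.13367563 [ 11.   48.8 -59.1]
245.7441102805248 189.18953379908334
```

View pics/side2.png

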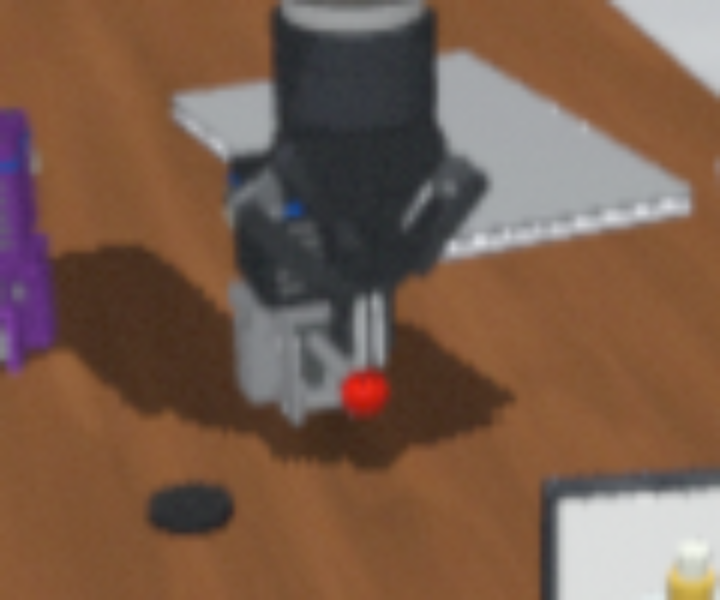

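The side view shows the shut fingertips ending just above the knob, at (365,390) in the crop. The wrist depth agrees: the tips are about 34 mm behind the stated TCP when shut, and 47 mm behind it when open. I'll use the measured tip, so I reopen and go about 32 mm deeper.

```bash
python3 -m handwheel '[[[0,0,0,0],[0,0,0,0],[0,0,0,0],[0,0,0,0],[0,0,0.5,0],[0,0,0.5,0],[0,0,0.28,0],[0,0,0,0]]]' 50 20; python3 -m handwheel '[[[0,0,0,0],[0,0,0,0],[0,0,0,0],[0,0,0,0],[0,0,0,0],[0,0,0,0]]]' 0 20
```

```text
t: 6.92
tcp_pos: [0.4835, 0.2551, -0.0061]
tool_rot: [0.672, 0.74, -0.001, -0.001]
force: [0.8, 0.4, -0.5]
finger_gap: 0.583
gripper_force: 0.0
t: 7.68
tcp_pos: [0.4844, 0.2554, -0.005]
tool_rot: [0.672, 0.74, 0.0, 0.0]
force: [-0.2, -0.2, -0.2]
finger_gap: 0.258
gripper_force: 19.7
```

```bash
python3 -m handwheel '[[[0.07,0,-0.47,0],[0.13,0,-0.46,0],[0.19,0,-0.43,0],[0.25,0,-0.40,0],[0.31,0,-0.36,0],[0.35,0,-0.32,0],[0.40,0,-0.27,0],[0,0,0,0],[0,0,0,0]]]'; python3 look.py w3; python3 fit.py w3|head -3
```

```text
t: 8.8
tcp_pos: [0.4805, 0.2978, 0.0628]
tool_rot: [0.672, 0.74, 0.0, 0.0]
force: [-0.5, -0.6, 2.6]
finger_gap: 0.261
gripper_force: 19.9
8.8 [0.4805 0.2978 0.0628] [[-0.0966  0.9953  0.    ]
 [ 0.9953  0.0966  0.0009]] [-0.5078 -0.55    2.5618]
red [277.9 307.4] 2857 [0.4803 0.3019 0.1222]
top comp [274.179  119.3295] [  192    24   162   196 29024] z 0.12398006184643408
rect c mm ((473.31475830078125, 366.1752624511719), (48.6456413269043, 60.96190643310547), 6.5716352462768555) tool [68.9485 -0.5349 -0.001 ]
edge 60.961876 -83.42835
```

```bash
python3 -m handwheel '[[[0,0,0,0],[0,0,0,0],[0,0,0,0],[0,0,0,0],[0,0,0,0],[0,0,-0.5,0],[0,0,-1,0],[0.76,-0.02,0,0],[1,0,0,0],[1,0,0,0],[0,0,1,0],[0,0,1,0],[0,0,0.5,0],[0,0,0,0]]]' 85 60; python3 -m handwheel '[[[0,0,0,0],[0,0,0,0],[0,0,0,0],[0,0,0,0],[0,0,0,0]]]' 40 60;python3 look.py w4
```

```text
t: 10.6
tcp_pos: [0.4721, 0.3664, 0.0366]
tool_rot: [0.672, 0.74, -0.001, -0.0]
force: [-0.6, 0.5, -0.2]
finger_gap: 0.997
gripper_force: 0.0
t: 11.22
tcp_pos: [0.4733, 0.3665, 0.0388]
tool_rot: [0.672, 0.74, 0.001, 0.0]
force: [-2.8, 0.3, 5.9]
finger_gap: 0.56
gripper_force: 62.1
11.225 [0.4733 0.3665 0.0388] [[-0.0961  0.9954  0.0006]
 [ 0.9954  0.0961  0.0012]] [-2.782   0.3026  5.8648]
```

View pics/w4.png

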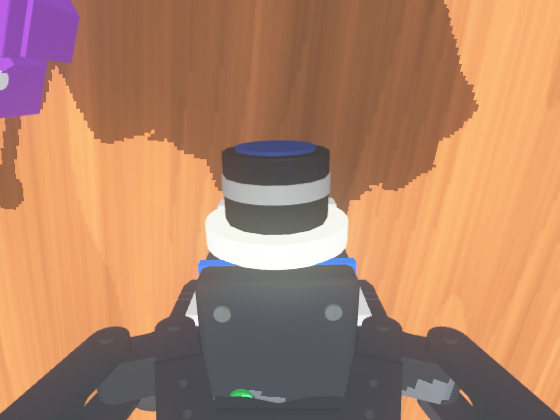

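The wrist view shows the housing held square. The lens at (277,190) and ring at (277,235) are untouched, and the fingers are on the sides. Next I lift about 165 mm, carry it over the stand past the ball, and look.

```bash
python3 -m handwheel '[[[0,0,-0.3,0],[0,0,-0.6,0],[0,0,-1,0],[0,0,-1,0],[0,0,-1,0],[0,0,-1,0],[0,0,-1,0],[0,0,-0.7,0],[-0.5,0,0,0],[-1,-0.04,0,0],[-1,-0.04,0,0],[-1,-0.04,0,0],[-1,-0.04,0,0],[-1,-0.04,0,0],[-1,-0.04,0,0],[-1,-0.04,0,0],[-1,-0.04,0,0],[-1,-0.04,0,0],[-1,-0.04,0,0],[-1,-0.04,0,0]]]'; python3 -m handwheel '[[[-1,-0.04,0,0],[-1,-0.04,0,0],[-1,-0.04,0,0],[-1,-0.04,0,0],[-1,-0.04,0,0],[-1,-0.05,0,0],[-1,-0.05,0,0],[-1,-0.05,0,0],[-1,-0.05,0,0],[-1,-0.05,0,0],[-1,-0.05,0,0],[-1,-0.05,0,0],[-1,-0.05,0,0],[-1,-0.05,0,0],[-0.7,0,0,0.5],[-0.3,0,0,0.7],[0,0,0,0.7],[0,0,0,0],[0,0,0,0]]]';python3 look.py w5
```

```text
t: 13.78
tcp_pos: [0.4878, 0.0775, 0.2015]
tool_rot: [0.672, 0.74, -0.001, -0.001]
force: [-0.2, 0.7, -8.7]
finger_gap: 0.553
gripper_force: 63.0
t: 16.15
tcp_pos: [0.5091, -0.2957, 0.2026]
tool_rot: [0.742, 0.67, 0.0, -0.0]
force: [-0.1, -0.1, -9.8]
finger_gap: 0.556
gripper_force: 63.2
16.15 [ 0.5091 -0.2957  0.2026] [[ 0.1018  0.9948  0.0003]
 [ 0.9948 -0.1018 -0.0003]] [-0.139  -0.1071 -9.8437]
red [124.4 287.6] 2067 [ 0.329  -0.4027  0.0249]
```

View pics/w5.png

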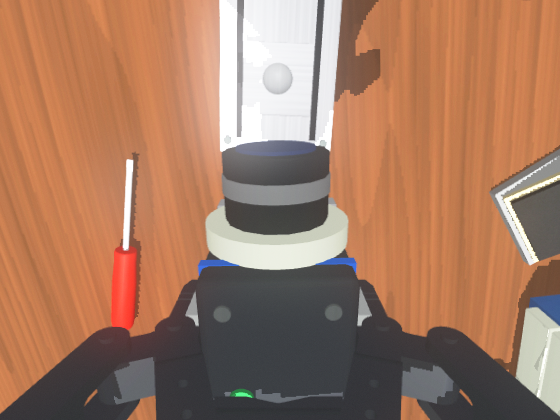

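The wrist view shows the ball at (277,78) on the stand, whose edges run from (219,0)–(220,140) on the left to (340,0)–(332,140) on the right. The lens is clear of everything.

```bash
cat > ball.py <<'E'
from h import *
from scipy.optimize import least_squares
np.set_printoptions(precision=4,suppress=True)
s=sense();t=s['tcp_pos'];Rt=R.from_quat(s['tool_rot']).as_matrix()
def sph(q,x0):
    f=lambda x:np.linalg.norm(q-x,axis=1)-.0125
    return least_squares(f,x0,loss='soft_l1',f_scale=.001).x
for n,f in(('wrist','w5'),('scene','scene0'),('side','side0')):
    z=np.load(f+'.npz');E=z['E'] if n=='wrist' else ext(n);W=cloud(n,z['d'],np.array(E))
    m=(np.linalg.norm(W[...,:2]-[.518,-.2055],axis=2)<.016)&(W[...,2]>.05)&(W[...,2]<.08)
    x=sph(W[m],[.518,-.2055,.058]);print(n,m.sum(),'ball',x,'tool mm',Rt.T@(x-t)*1000)
    fm=(np.linalg.norm(W[...,:2]-x[:2],axis=2)<.06)&(abs(W[...,2]-.034)<.004)
    r=cv2.minAreaRect((W[fm][:,:2]*1000).astype(np.float32));print('flange',fm.sum(),r,np.median(W[fm][:,2]))
    pm=(np.linalg.norm(W[...,:2]-x[:2],axis=2)<.3)&(abs(W[...,2]-.012)<.004)
    if n!='wrist':
        sat=cv2.cvtColor(z['p'],cv2.COLOR_RGB2HSV)[...,1]<90
        k,l,st,c=cv2.connectedComponentsWithStats((pm&sat).astype(np.uint8));i=1+np.argmax(st[1:,4])
        q=W[l==i][:,:2]*1000;print('plate',cv2.minAreaRect(q.astype(np.float32)))
        w=(np.linalg.norm(W[...,:2]-[.54,-.055],axis=2)<.04)&(W[...,2]>.05)&(W[...,2]<.12);print('bottle med',np.median(W[w],0))
    else:
        sat=cv2.cvtColor(z['p'],cv2.COLOR_RGB2HSV)[...,1]<90
        L=[];Q=[]
        for v in range(5,130,3):
            u=np.where(sat[v,190:360])[0]+190;L.append((u[0],v));
        P=plane('wrist',L,.012,E);d=np.polyfit(P[:,1],P[:,0],1);print('left edge yaw',90-np.degrees(np.arctan(d[0])),'dist ball',(x[0]-np.polyval(d,x[1]))*np.cos(np.arctan(d[0])))
        bm=plane('wrist',[(277.5,78)],.058,E);print('ball ray',bm)
E
python3 ball.py
```

```text
wrist 740 ball [ 0.5182 -0.207   0.0578] tool mm [ 89.1349  -0.0674 144.7919]
flange 4268 ((518.1539916992188, -206.8047637939453), (61.652713775634766, 61.73875045776367), 81.88510131835938) 0.03399989580651036
left edge yaw 80.02646205305287 dist ball 0.05978808399878083
ball ray [[ 0.5184 -0.2066  0.058 ]]
scene 86 ball [ 0.5162 -0.2056  0.0589] tool mm [ 90.3355  -2.1846 143.7107]
flange 419 ((517.275634765625, -205.7723388671875), (61.80360794067383, 67.17915344238281), 81.44969177246094) 0.034928490507173504
plate ((527.5974731445312, -134.37876892089844), (283.3048095703125, 114.0916519165039), 81.86021423339844)
bottle med [ 0.5514 -0.0524  0.0824]
side 132 ball [ 0.5171 -0.207   0.0581] tool mm [ 89.0192  -1.1752 144.4987]
flange 599 ((516.6539306640625, -207.77255249023438), (64.38826751708984, 61.944705963134766), 82.02850341796875) 0.033834836292404136
plate ((528.2186279296875, -128.56503295898438), (303.0014953613281, 110.48017883300781), 81.91449737548828)
bottle med [ 0.5353 -0.0625  0.0792]
```

```bash
python3 -m handwheel '[[[0,0,0,0.38],[0.5,-0.14,0,0],[1,0,0,0],[1,0,0,0],[0.7,0,0,0],[0.38,0,0,0],[0,0,0.5,0],[0,0,1,0],[0,0,1,0],[0,0,0.5,0],[0,0,0.2,0],[0,0,0,0],[0,0,0,0],[0,0,0,0]]]'
python3 - <<'E'
from h import *
s=sense();d=np.array([.5182,-.2068])-s['tcp_pos'][:2];Rt=R.from_quat(s['tool_rot']).as_matrix()
print(s['tcp_pos'],Rt.T@np.r_[d,0]*1000,np.degrees(np.arctan2(Rt[1,0],Rt[0,0])),Rt[:,2])
E
```

```text
t: 17.95
tcp_pos: [0.5189, -0.207, 0.1235]
tool_rot: [0.756, 0.655, 0.0, 0.001]
force: [0.3, 0.3, -8.5]
finger_gap: 0.556
gripper_force: 63.1
[ 0.51893814 -0.2070223   0.12347985] [ 0.11532937 -0.76221286 -0.00128113] 81.8440703867446 [ 1.43953191e-03 -9.83125833e-04 -9.99998481e-01]
```

```bash
python3 -m handwheel '[[[0,0,0.2,0],[0,0,0.2,0],[0,0,0.2,0],[0,0,0.2,0],[0,0,0,0]]]'; python3 -m handwheel '[[[0,0,0.2,0],[0,0,0.2,0],[0,0,0,0]]]'
```

```text
t: 18.58
tcp_pos: [0.518, -0.2064, 0.102]
tool_rot: [0.756, 0.655, -0.0, -0.001]
force: [-0.1, 0.4, -9.8]
finger_gap: 0.556
gripper_force: 63.3
t: 18.95
tcp_pos: [0.518, -0.2064, 0.0921]
tool_rot: [0.756, 0.655, -0.0, -0.001]
force: [-0.7, -0.5, -10.2]
finger_gap: 0.553
gripper_force: 63.3
```

```bash
python3 -m handwheel '[[[0,0,0.2,0],[0,0,0.2,0],[0,0,0.15,0],[0,0,0,0]]]'; python3 -m handwheel '[[[0,0,0.1,0],[0,0,0.07,0],[0,0,0,0]]]'
```

```text
t: 19.45
tcp_pos: [0.5181, -0.2065, 0.0784]
tool_rot: [0.756, 0.655, -0.0, -0.001]
force: [0.8, 0.7, -10.3]
finger_gap: 0.559
gripper_force: 63.3
t: 19.82
tcp_pos: [0.5183, -0.2067, 0.0746]
tool_rot: [0.756, 0.655, -0.0, -0.0]
force: [0.9, -0.0, -10.0]
finger_gap: 0.559
gripper_force: 63.3
```

```bash
python3 -m handwheel '[[[0,0,0.04,0],[0,0,0.03,0],[0,0,0,0]]]'; python3 -m handwheel '[[[0,0,0.03,0],[0,0,0.02,0],[0,0,0,0]]]'
```

```text
t: 20.2
tcp_pos: [0.5184, -0.2068, 0.0729]
tool_rot: [0.756, 0.655, 0.0, 0.0]
force: [1.1, 0.8, -9.4]
finger_gap: 0.557
gripper_force: 63.5
t: 20.58
tcp_pos: [0.5184, -0.2068, 0.0728]
tool_rot: [0.756, 0.655, -0.0, 0.0]
force: [-3.4, 1.7, 5.3]
finger_gap: 0.558
gripper_force: 64.5
```

Contact came at exactly the expected seat height. Now I release, rise, and check.

```bash
python3 -m handwheel '[[[0,0,0,0],[0,0,0,0],[0,0,0,0],[0,0,0,0],[0,0,0,0],[0,0,-0.5,0],[0,0,-1,0],[0,0,-1,0],[-0.5,0,-1,0],[-1,0,-1,0],[-1,0,0,0],[-0.26,0,0,0],[0,0,0,0]]]' 85 20; python3 look.py w6; python3 fit.py w6 0.034
```

```text
t: 22.2
tcp_pos: [0.5083, -0.2747, 0.1841]
tool_rot: [0.756, 0.655, 0.0, -0.0]
force: [-1.0, -0.2, -0.2]
finger_gap: 0.998
gripper_force: 0.0
22.2 [ 0.5083 -0.2747  0.1841] [[ 0.1427  0.9898  0.0008]
 [ 0.9898 -0.1427 -0.0005]] [-0.9603 -0.1743 -0.2468]
red [279.5 230.7] 1111 [ 0.5096 -0.2741  0.156 ]
red [126.5 290.1] 503 [ 0.3355 -0.3682  0.0254]
top comp [277.7116 109.7958] [ 232   54   91  115 9939] z 0.15794352740651757
rect c mm ((518.4674072265625, -207.1649169921875), (60.28778076171875, 47.78358840942383), 82.81779479980469) tool [67.7234  0.6326  0.0778]
edge 47.783604 -7.1822157
edge 60.28777 82.81785
edge 47.7836 172.8178
edge 60.287758 -97.182144
knob centre [ 0.5041 -0.3018  0.0722] R 0.08554437181678662 tool mm [-28.1605  -0.0534 111.6758]
knob alt [ 0.5093 -0.2788  0.145 ] tool [-4.4806  1.8176 38.8844]
```

The camera is seated: top at 0.158 m (expected 0.034 + 0.124), centre within 0.5 mm. The knob is at about 1.0 rad. Now I pinch it.

```bash
python3 -m handwheel '[[[-0.15,0.04,0,0],[0,0,0.8,0],[0,0,1,0],[0,0,1,0],[0,0,0.5,0],[0,0,0.26,0],[0,0,0,0]]]' 55 20; python3 -m handwheel '[[[0,0,0,0],[0,0,0,0],[0,0,0,0],[0,0,0,0],[0,0,0,0]]]' 0 20
```

```text
t: 23.12
tcp_pos: [0.5092, -0.2788, 0.0952]
tool_rot: [0.756, 0.655, -0.0, -0.0]
force: [0.1, -0.5, 0.2]
finger_gap: 0.64
gripper_force: 0.0
t: 23.75
tcp_pos: [0.5094, -0.2796, 0.0957]
tool_rot: [0.756, 0.655, -0.0, 0.001]
force: [-0.0, -1.0, 4.5]
finger_gap: 0.267
gripper_force: 19.7
```

```bash
python3 -m handwheel '[[[-0.38,0,0.28,0],[-0.34,0,0.33,0],[-0.29,0,0.38,0],[-0.24,0,0.41,0],[-0.18,0,0.44,0],[0,0,0,0]]]'; python3 -m handwheel '[[[-0.11,0,0.46,0],[-0.05,0,0.47,0],[0,0,0,0]]]'
```

```text
t: 24.5
tcp_pos: [0.5033, -0.3145, 0.0478]
tool_rot: [0.756, 0.655, -0.0, -0.001]
force: [-0.2, -3.5, 1.1]
finger_gap: 0.265
gripper_force: 20.0
t: 24.88
tcp_pos: [0.5028, -0.3178, 0.0246]
tool_rot: [0.756, 0.655, -0.0, -0.001]
force: [-1.1, -1.4, -0.0]
finger_gap: 0.263
gripper_force: 20.0
```

```bash
python3 -m handwheel '[[[0,0,0.08,0],[0,0,0.06,0],[0,0,0.04,0],[0,0,0,0]]]'; python3 look.py w7; python3 fit.py w7 0.034
```

```text
t: 25.38
tcp_pos: [0.5033, -0.318, 0.0217]
tool_rot: [0.756, 0.655, 0.0, -0.0]
force: [-2.1, -0.9, 2.7]
finger_gap: 0.261
gripper_force: 20.2
25.375 [ 0.5033 -0.318   0.0217] [[ 0.1418  0.9899  0.0002]
 [ 0.9899 -0.1418 -0.0002]] [-2.0875 -0.8988  2.6802]
red [277.8 305.9] 2779 [ 0.5046 -0.3116  0.0833]
red [ 22.5 373.3] 2948 [ 0.3375 -0.3773  0.0226]Traceback (most recent call last):
  File "fit.py", line 8, in <module>
    k,l,st,c=cv2.connectedComponentsWithStats(m.astype(np.uint8));i=1+np.argmax(st[1:,4])
                                                                      ~~~~~~~~~^^^^^^^^^^
    return _wrapfunc(a, 'argmax', axis=axis, out=out, **kwds)
    return bound(*args, **kwds)
ValueError: attempt to get argmax of an empty sequence
```

```bash
python3 -m handwheel '[[[0,0,0.06,0],[0,0,0.04,0],[0,0,0,0]]]'; python3 -m handwheel '[[[0,0,0,0],[0,0,0,0],[0,0,0,0],[0,0,0,0],[0,0,-0.5,0],[0,0,-1,0],[0,0,-1,0],[0,0,-1,0],[0,0,-1,0],[0,0,-1,0],[0,0,-1,0],[0,0,-0.5,0],[0,0,0,0],[0,0,0,0]]]' 55 20; python3 look.py w8; python3 fit.py w8 0.034
```

```text
t: 25.8
tcp_pos: [0.504, -0.319, 0.0192]
tool_rot: [0.756, 0.655, -0.0, 0.001]
force: [-1.5, -2.5, 5.5]
finger_gap: 0.258
gripper_force: 20.4
t: 27.55
tcp_pos: [0.5028, -0.3177, 0.1931]
tool_rot: [0.756, 0.655, -0.0, -0.001]
force: [0.3, 0.4, -0.7]
finger_gap: 0.641
gripper_force: 0.0
27.55 [ 0.5028 -0.3177  0.1931] [[ 0.142   0.9899  0.0011]
 [ 0.9899 -0.142  -0.0015]] [ 0.2502  0.3895 -0.681 ]
red [279.1 191.4] 620 [ 0.5045 -0.3152  0.0835]
red [127.1 280.5] 2286 [ 0.3286 -0.405   0.0241]
top comp [276.2745  43.0524] [ 230    0   92   89 7804] z 0.15794148056444396
rect c mm ((517.014404296875, -215.17481994628906), (44.34341812133789, 48.42974853515625), 82.06787109375) tool [103.4537  -0.4717   0.1427]
edge 48.429783 -7.9321065
edge 44.343414 82.06797
edge 48.429726 172.06787
edge 44.343422 -97.93209
knob centre [ 0.5023 -0.3238  0.0382] R 0.044722881197028205 tool mm [ -6.4071   0.7395 154.5512]
knob alt [ 0.5046 -0.3179  0.073 ] tool [ -0.129    2.0088 119.83  ]
```

View pics/w8.png

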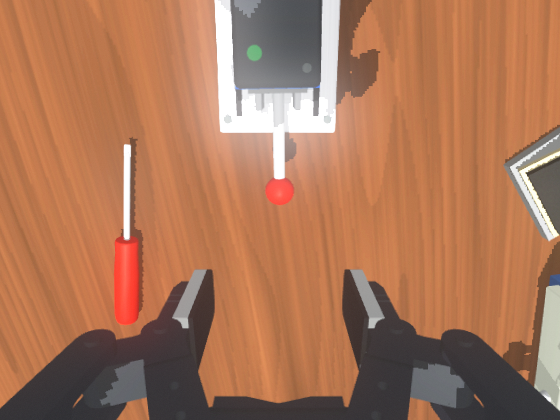

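The wrist view shows the camera on the stand, housing top at (277,45), aligned with the plate. The handle is level with its knob at (279,191), and the gripper is clear. One numeric check of the knob and the bottle follows.

Run:
```python
from h import *
from scipy.optimize import least_squares
np.set_printoptions(precision=4,suppress=True)
for n in('wrist','scene','side'):
    s=sense();p,d=snapshot(n);E=np.array(ext(n,s));W=cloud(n,d,E)
    m=(cv2.inRange(cv2.cvtColor(p,cv2.COLOR_RGB2HSV),(0,140,80),(8,255,255))>0)&(np.linalg.norm(W[...,:2]-[.503,-.317],axis=2)<.03)&(W[...,2]>.03)
    q=W[m]
    if len(q)>8:
        x=least_squares(lambda x:np.linalg.norm(q-x,axis=1)-.012,[.503,-.317,.075],loss='soft_l1',f_scale=.001).x;print(n,len(q),'knob',x,'t',np.arcsin(np.clip((x[2]-.073)/.085,-1,1)),'top',np.percentile(q[:,2],98))
    w=(np.linalg.norm(W[...,:2]-[.54,-.055],axis=2)<.04)&(W[...,2]>.05)&(W[...,2]<.12);print('bottle',w.sum(),np.median(W[w],0) if w.any() else '')
    h=(np.linalg.norm(W[...,:2]-[.5182,-.2068],axis=2)<.04)&(W[...,2]>.14);print('cam top z',np.percentile(W[h][:,2],[50,99]) if h.any() else '')
```

```text
wrist 606 knob [ 0.504  -0.3172  0.0729] t -0.000756403836778451 top 0.08537426953843764
bottle 0 
cam top z [0.1581 0.3699]
scene 88 knob [ 0.5015 -0.3178  0.074 ] t 0.012151111202066293 top 0.08638006651331806
bottle 344 [ 0.5511 -0.0524  0.0834]
cam top z [0.1612 0.5849]
side 127 knob [ 0.5035 -0.3176  0.0726] t -0.005115243934792558 top 0.08448527885872657
bottle 302 [ 0.5324 -0.0565  0.0849]
cam top z [0.1571 0.1597]
```

The handle is at 0 rad, the camera is home and the bottle is in place.

```bash
python3 -c "
from station import *
print(sign_off())"
```

```text
the job is handed in; nothing more can be done
None
```

The camera is mounted and handed in: home on the flange, lens aligned with the bottle and handle locked at about 0 rad (no verdict came back); I corrected for fingertips sitting about 34 mm short of the stated TCP.

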